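# Press a round pressure bottle onto the charging stand and hold it down

### The arm

A 7-joint arm with a two-finger parallel gripper is mounted at the origin on the work surface. World frame = base frame: x ahead of the robot, y to its left, z up, the work surface at z = 0. Lengths are in m, angles in rad, forces in N, time in s.
With the tool pointing down it reaches from about 0.425 to 0.875 m from the base axis. Payload 4.7 kg.
Tool frame: the origin (TCP) lies at the very end of the fingers, on their centre line; the grasp point (between the pads) lies 19 mm behind it; z points along the fingers, y is the line along which they close (so a half turn about z gives the same grasp; the last joint's range is limited). The gripper opens to 87 mm and grips with 3 to 60 N. Pads are 19 mm wide; open, the fingers measure 117 mm over their backs; the gripper's body (75 mm by 190 mm) begins 51 mm behind the grasp point.
Start: joints at [-1.283, 0.321, -0.07, 1.45, 0.023, 1.371, -0.057], TCP at [0.176, 0.626, 0.199] pointing down, gripper open.
Joint ranges: [-2.86, 2.86], [-0.3, 2.09], [-1.38, 1.24], [0.06, 2.45], [-1.56, 4.7], [0.09, 2.05], [-2.69, 2.69]. Speed limits (rad/s): [2.57, 2.57, 3.14, 3.14, 3.14, 3.14, 3.14].

### API

Orientations are given as a rotation vector (axis times angle).
In Python, from bench import ctrl, imaging, ticket gives the robot as it stands.
- The arm moves only by the tool jog_arm, never from a script. Its argument "rows" is text: rows parted by semicolons, each of 7 numbers parted by spaces: the shift along the tool's x, y, z in cm, then the turn, a rotation vector about the tool's x, y, z in rad, then the closure, from -1 (fully open) to 1 (shut), so that 0 is half open. A call has 1 to 5 rows; each row shifts and turns the commanded pose from where the row before left it, along the tool's axes as they then stand; what a row does not reach is not made up. A row lasts 1/8 s, in which the tool goes at most 62.5 mm and 10.7 degrees, less where a joint would pass 70% of its speed; a pose out of reach is approached as far as the arm can. A call with a gripper value outside its range is refused whole. The fingers move at their own pace and stop on an object; "force" is the grip in N (left out, the last holds). Time passes only in rows, so rows that do not move let the fingers close. It gives the time, the measured TCP pose, the force, the opening and the grip force at its end, in the units of the state.
- ctrl.get_state(): the state, without advancing time (a new reading comes with each control period).
- imaging.get_image(name): name is "side" or "top"; returns a dict with "img" (420x560x3 uint8, blue, green, red), "vertical_fov" (degrees; the focal length in pixels is half the picture's height over the tangent of half this angle, whatever the lens; pixels are square), "cx", "cy" (the principal point, pixels), "origin" and "orientation" of the camera in the world. Camera axes: x right, y down, z forward; pixel columns grow to the right and rows downward; lengths in m; the calibration is good to about 2 mm. A picture is of the moment at which its call begins. There is no depth.
- ticket.close_job(): hands the job in; it is judged then, once.
The state is a dict: "time": time; "joint_positions": joint angles; "qd": joint speeds; "joint_torque": joint torques, N m; "position": TCP position; "tool_rot": TCP orientation; "ft_force": force on the tool from outside, world axes, zero at the start; "torque": the same for the moment, N m; "grip_width": opening from 0.0 (shut) to 1.0 (fully open); "grip_force": force on a finger pad.
Only numpy, scipy, OpenCV 4.12 (cv2) and the standard library are available. Lean on these libraries where they do the work, as an engineer would, in place of code of your own. Each camera call takes 0.05 s, during which the arm holds its last target. There are 200 camera calls.

### The job

Take the round steel bottle out of the parts tray, keeping it upright, and turn it so that its flat mounting lug goes between the tines of the charging stand's fork as you set it, valve down, into the sprung ring. Press it smoothly down against the springs until the ring is fully down on its stops, without ramming it, and finish while still holding the bottle pressed down there. Leave everything else on the bench and in the tray where it is.

Things in the scene. Friction and masses are not known exactly. Their poses are not given: they have to be found in the camera images.
- bottle: Round steel bottle, the only ball shape in the tray: sphere 58 mm across with a cylindrical girth band 60 mm across, 14 mm tall (z -7 to +7 mm), where it is gripped; 0.3 kg. Origin: centre of the sphere, 54.5 mm above the bench at the start. z up through a short plug on top (to z +36 mm); brass valve below, 21 mm across, tip 16 mm, to z -44 mm. +x points out through the lug, -x through the gauge.
- bottle_lug (a point): Middle of the bottle's flat mounting lug, 42 mm from the sphere's centre along the bottle's +x. The lug is 8 mm thick (y), 18 mm tall (z) and ends at x +46 mm. Opposite it, at -x, is a round gauge 21 mm across that ends at x -45 mm. At the start the lug points up to about 1 rad either way from world +x.
- tray: Grey parts tray, fixed, 116 mm (x) by 345 mm (y), floor 8 mm thick, with a rim 18 mm high. Origin under its centre on the bench; z up. Three white tubular seats along its y axis at y -110, 0 and +110 mm: 53 mm outside, 40 mm bore, tops 34 mm above the bench. The round bottle, the straight cylinder and the brass head stand one in each, in any order.
- stand: Charging stand, fixed: base plate 136 mm (x) by 104 mm (y), 12 mm thick. Origin under its centre on the bench, z up, fork on its +x side (within 0.35 rad of world +x), inlet block to x -88 mm. Brass socket in the middle, 21 mm bore, 29 mm up. Four sprung guide columns at x +-42, y +-31 mm, tops 66 mm up. A bottle set in the raised ring has its centre 77.5 mm above the bench; pressed home 63.5.
- ring (a joint): How far the sprung ring carriage is pressed down, m: 0 = up, where its springs return it; 0.014 = fully down on its stops. It slides straight down. It begins to move at about 7 N and takes about 14 N at the stops; the bottle's own weight (about 3 N) counts towards that but does not move it.
- ring_seat (a point): Centre of the ring's mouth, on its top face; 57 mm above the bench when up. Aluminium ring 58 mm outside, 40 mm bore, 10 mm thick, so fingers can pass outside it along the stand's y; crossbars 84 mm long (y) carry it at x +-32 to +-52 mm. A seated bottle's centre lies about 20.5 mm above this point.
- ring_fork (a point): Middle of the gap of the index fork, which stands on the ring carriage and moves with it: 42.5 mm from the ring's axis along the stand's +x, 20 mm above the ring's top face. Two steel tines, 16 mm apart (y), 9 mm deep (x), tips flared, reaching 33 mm above the ring's top face (90 mm above the bench when up). The lug goes in from above; the gauge is too wide.
- cylinder: Bystander: straight steel cylinder bottle, 50 mm across, standing in a tray seat, top 107 mm above the bench; origin at the underside of its shoulder, on the seat's top.
- head: Bystander: brass discharge head with a 53 mm round flange and a side outlet, standing in a tray seat, top 81 mm above the bench; origin at the underside of its flange, on the seat's top.
- wrench: Bystander: open-ended wrench about 170 mm long lying on the bench between robot and tray; origin under its middle.
- dustcap: Bystander: black plastic dust cap, 40 mm across and 20 mm tall, on the bench beyond the stand and tray; origin at its underside.
- tape: Bystander: roll of clear tape, 90 mm across, 24 mm tall, lying flat on the bench at the robot's right; origin at its underside.
- detector: Bystander: black handheld gas leak detector, 140 x 42 x 30 mm with an 80 mm snout, lying on the bench behind the stand; origin under the middle of its case.
- washbottle: Bystander: white plastic wash bottle, 56 mm across, 140 mm tall, standing on the bench beyond the tray; origin at its underside.
Not all that is in view belongs to the job. What is shaped like the bottle but orange is not meant.

How it is judged:
By the outcome, as a careful person would: the job done as asked, in the order asked, and still so for the second after the job is handed in, while the arm keeps its last pose, push and grip.
It also fails if it takes over 46 s, if anything falls off the work surface, if the arm or the gripper's body presses on something with over 40 N, if the wrist force passes 120 N, or if a joint passes its speed limit or range.

## Working session

There is one attempt and no reset: what is moved stays moved. The work goes in short steps, Python scripts to look and compute and a tool call to move; the robot and the scene stay as the last step left them, time stands still between calls to the robot, and variables do not carry over. Pictures are saved under pics/ and viewed, at most 10 in all, crops included, and the job is handed in when it is done.

Besides the shell and the picture viewer there is one more tool, called as name(argument=value, ...) on one line, values as JSON. jog_arm: Moves the arm, as the interface text tells. Its arguments: {"type":"object","properties":{"rows":{"type":"string"},"force":{"type":"number"}},"required":["rows"]}

```bash
mkdir -p pics
cat > h.py <<'E'
import numpy as np, cv2
from scipy.spatial.transform import Rotation as R
from bench import ctrl, imaging, ticket
def cam(n):
    d=imaging.get_image(n); d['f']=d['img'].shape[0]/2/np.tan(np.radians(d['vertical_fov'])/2)
    o=np.array(d['orientation'],float)
    d['R']=o if o.shape==(3,3) else (R.from_rotvec(o).as_matrix() if o.size==3 else None)
    d['o']=np.array(d['origin']); return d
def ray(d,u,v):
    r=d['R']@np.array([(u-d['cx'])/d['f'],(v-d['cy'])/d['f'],1]); return r/np.linalg.norm(r)
def plane(d,u,v,z):
    r=ray(d,u,v); return d['o']+r*(z-d['o'][2])/r[2]
def proj(d,p):
    c=d['R'].T@(np.array(p)-d['o']); return c[:2]/c[2]*d['f']+[d['cx'],d['cy']]
E
python3 - <<'E'
from h import *
for n in('top','side'):
    d=cam(n); cv2.imwrite(f'pics/{n}0.png',d['img']); print(n,d['o'],d['orientation'],d['f'],d['cx'],d['cy'])
print(ctrl.get_state())
E
```

```text
top [ 0.42631364 -0.02003112  1.12931658] [-2.14886507  2.17418679 -0.07837469] 523.0610925559519 285.5122585507275 210.4895159705752
side [ 0.39267003 -0.70975143  0.46185148] [-2.05654185  0.17348631 -0.12820874] 379.57342208913246 270.95682766019155 212.00412867940298
{'time': 0.1, 'joint_positions': array([-1.28289156,  0.32172377, -0.07006093,  1.45152571,  0.02259615,
        1.37082532, -0.05690598]), 'qd': array([ 0.00021713, -0.00297735, -0.00153809, -0.00321906, -0.00068897,
        0.00038517, -0.00030086]), 'joint_torque': array([-8.43468843e-04, -4.92566657e+01, -4.06274842e-01, -3.13401711e+01,
       -6.41403836e-02,  3.93008755e-02,  6.23902747e-05]), 'position': array([0.1756759 , 0.62525693, 0.19770075]), 'tool_rot': array([-4.28734012e-01, -3.11206352e+00,  2.65545005e-03]), 'ft_force': array([0.35043858, 0.41294057, 0.20143575]), 'torque': array([0.0033453 , 0.0288091 , 0.01621352]), 'grip_force': 0.0, 'grip_width': 0.9990208613333564}
```

View pics/top0.png

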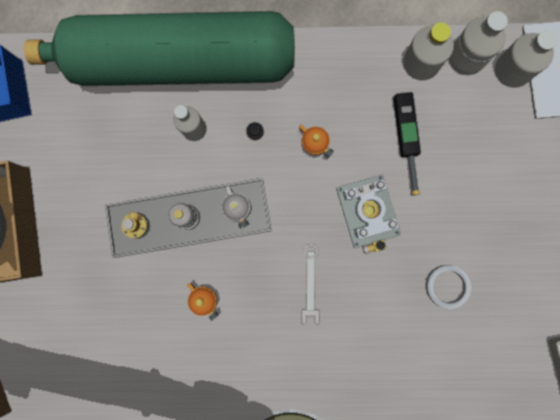

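View pics/side0.png

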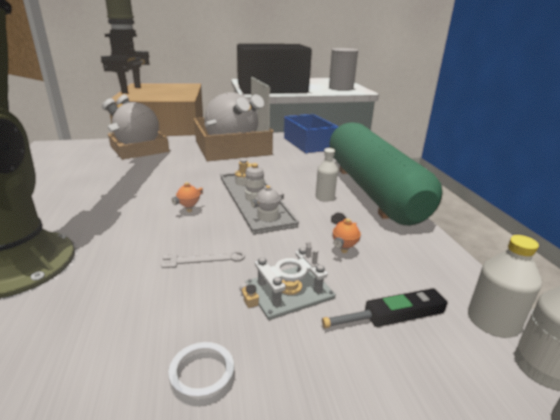

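The top view shows candidates for the bottle: steel ball at (236,207) in the tray's right-hand seat, cylinder (181,214), brass head (133,225), orange decoys (315,140) and (202,301). The steel ball fits the description. The stand is at about (369,211) with the fork up-image (+x) and the inlet at (374,246). The side view agrees, with the bottle at (266,200) and the stand at (290,275). Next is the close crop to check.

Run:
```python
from h import *
im=cv2.imread('pics/top0.png'); s=cv2.imread('pics/side0.png')
a=cv2.resize(im[172:242,201:271],(400,400),interpolation=cv2.INTER_CUBIC)
b=cv2.resize(im[166:256,326:416],(400,400),interpolation=cv2.INTER_CUBIC)
cv2.imwrite('pics/crop1.png',np.hstack([a,b]))
```

```text
(no output)
```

View pics/crop1.png

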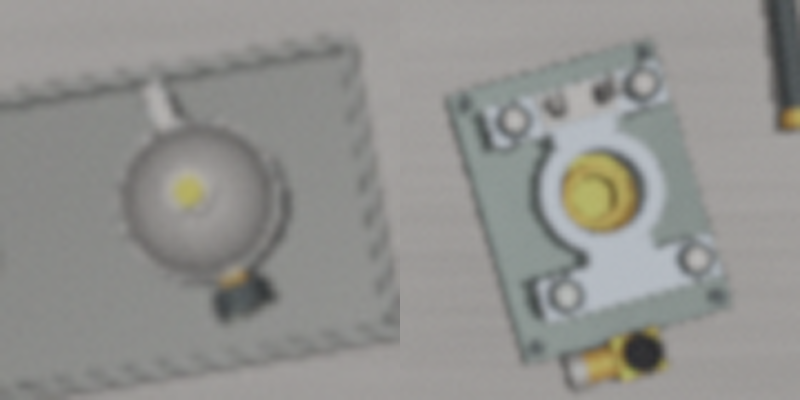

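The crop shows the steel ball (centre ≈ (235.5,207)) with its lug up-left at (228.5,188) and the dark gauge at (243,224), so it is the bottle. On the stand, the four column tops, the ring centre ≈ (371.5,209) and the two dark tines are all visible.

Run:
```python
from h import *
d=cam('top'); sd=cam('side')
c=lambda x,y,s,u0,v0:((x+.5)/s-.5+u0,(y+.5)/s-.5+v0)
B=lambda x,y:c(x,y,400/70,201,172); S=lambda x,y:c(x-400,y,400/90,326,166)
g=d['img'];
b=plane(d,*B(197,200),.0545);l=plane(d,*B(161,100),.0545);ga=plane(d,*B(245,300),.0545);tp=plane(d,*B(188,190),.0905)
print('bottle',b,'plug',tp,'lug',l,'gauge',ga,'yaw lug-gauge',np.arctan2(*(l-ga)[[1,0]]),np.linalg.norm(l-ga))
cols=[plane(d,*S(*p),.066) for p in((513,121),(645,84),(566,296),(698,259))]
m=np.mean(cols,0);f=(cols[0]+cols[1]-cols[2]-cols[3])/2;w=(cols[0]+cols[2]-cols[1]-cols[3])/2
print('stand',m,np.linalg.norm(f),np.linalg.norm(w),'yaw',np.arctan2(f[1],f[0]),np.arctan2(-w[0],w[1]))
print('ringc',plane(d,*S(603,193),.057),'tinemid',plane(d,*S(580,98),.088))
print('side proj bottle',proj(sd,b),'stand cols',[proj(sd,p).round(1) for p in cols])
a=cv2.resize(sd['img'][160:230,230:300],(400,400),interpolation=cv2.INTER_CUBIC)
e=cv2.resize(sd['img'][230:320,240:330],(400,400),interpolation=cv2.INTER_CUBIC)
cv2.imwrite('pics/crop2.png',np.hstack([a,e]))
s=ctrl.get_state();print(R.from_rotvec(s['tool_rot']).as_matrix().round(3))
```

```text
bottle [0.53878787 0.10852217 0.0545    ] plug [0.5385847  0.10737306 0.0905    ] lug [0.57552194 0.12159641 0.0545    ] gauge [0.50225637 0.09119592 0.0545    ] yaw lug-gauge 0.39331517613854067 0.07932233627296288
stand [ 0.53047538 -0.17193779  0.066     ] 0.08379906860830473 0.06281864621430407 yaw 0.2665277448411496 0.2616019988176209
ringc [ 0.52982211 -0.17207677  0.057     ] tinemid [ 0.56994055 -0.15848504  0.088     ]
side proj bottle [267.38142015 198.68381408] stand cols [array([301.4, 247.6]), array([319. , 265.8]), array([261. , 258.2]), array([276.1, 278. ])]
[[-0.963  0.27  -0.   ]
 [ 0.27   0.963 -0.001]
 [-0.    -0.001 -1.   ]]
```

View pics/crop2.png

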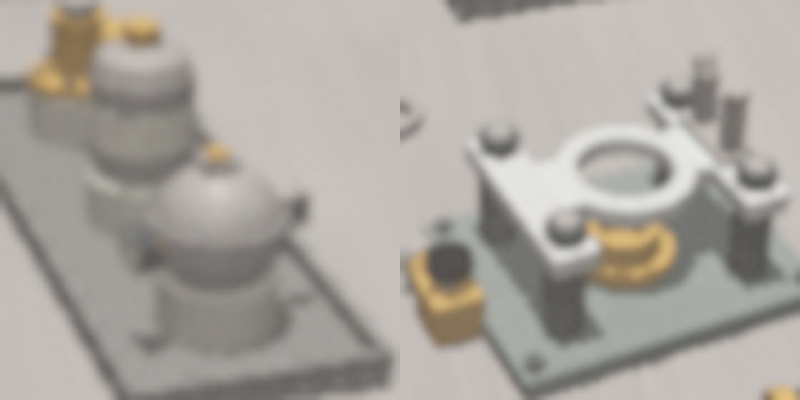

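The side view agrees with the top view to about 2 px: bottle at (268,198), stand columns at (262,260), (278,281) and (320,268). Bottle ≈ (0.5387, 0.108) with yaw 0.39, stand ≈ (0.530, −0.172) with yaw 0.264. I'll move at the present height, which is clear of everything, then turn.

jog_arm(rows="-4.1 -3.3 0 0 0 0 -1; -4.1 -3.3 0 0 0 0 -1; -4.1 -3.3 0 0 0 0 -1; -4.1 -3.3 0 0 0 0 -1; -4.1 -3.3 0 0 0 0 -1", force=30)

```text
time: 0.82
position: [0.3294, 0.4099, 0.1987]
tool_rot: [0.429, 3.112, 0.0]
ft_force: [0.3, 0.2, 0.6]
grip_width: 0.997
grip_force: 0.0
```

jog_arm(rows="-4.1 -3.3 0 0 0 0 -1; -4.1 -3.3 0 0 0 0 -1; -4.1 -3.3 0 0 0 0 -1; -4.1 -3.3 0 0 0 0 -1; -4.1 -3.3 0 0 0 0 -1")

```text
time: 1.45
position: [0.482, 0.1958, 0.1988]
tool_rot: [0.429, 3.112, 0.001]
ft_force: [-0.1, -0.1, -0.0]
grip_width: 0.995
grip_force: 0.0
```

jog_arm(rows="0 0 0 0 0 -0.167 -1; 0 0 0 0 0 -0.167 -1; 0 0 0 0 0 -0.167 -1; 0 0 0 0 0 -0.167 -1; 0 0 0 0 0 0 -1")

```text
time: 2.08
position: [0.4812, 0.1972, 0.1986]
tool_rot: [0.612, -3.081, -0.0]
ft_force: [0.0, 0.4, -0.0]
grip_width: 0.999
grip_force: 0.0
```

```bash
cat > go.py <<'E'
from h import *
import sys
x,y,z,yaw=map(float,sys.argv[1:5]); s=ctrl.get_state(); M=R.from_rotvec(s['tool_rot'])
c,n=np.cos(yaw),np.sin(yaw); T=R.from_matrix(np.array([[-c,-n,0],[-n,c,0],[0,0,-1]]).T.T)
print('t',s['time'],'pos',s['position'].round(4),'toolyaw',np.arctan2(-M.as_matrix()[0,1],M.as_matrix()[1,1]).round(4))
print('shift cm',(M.inv().apply(np.array([x,y,z])-s['position'])*100).round(2),'turn',(M.inv()*R.from_matrix(np.array([[-c,-n,0],[-n,c,0],[0,0,-1.]]))).as_rotvec().round(3))
print('F',s['ft_force'].round(2),'M',s['torque'].round(3),'grip',s['grip_width'],s['grip_force'])
E
python3 go.py .5387 .108 .12 .39
```

```text
t 2.075 pos [0.4812 0.1972 0.1986] toolyaw 0.3924
shift cm [ -1.91 -10.44   7.86] turn [ 0.    -0.     0.002]
F [ 0.01  0.39 -0.03] M [0.053 0.018 0.025] grip 0.998505720154291 0.0
```

jog_arm(rows="-0.6 -3.5 0 0 0 0 -1; -0.6 -3.5 0 0 0 0 -1; -0.7 -3.4 2.5 0 0 0 -1; 0 0 4.0 0 0 0 -1; 0 0 0 0 0 0 -1")

```text
time: 2.7
position: [0.5362, 0.1077, 0.1308]
tool_rot: [0.609, -3.075, 0.001]
ft_force: [-0.7, 0.3, 0.8]
grip_width: 1.001
grip_force: 0.0
```

```bash
python3 go.py .5387 .108 .0395 .39
python3 - <<'E'
from h import *
t=cam('top')['img'][160:250,190:290]; s=cam('side')['img'][140:230,215:315]
cv2.imwrite('pics/c3.png',np.hstack([cv2.resize(i,(400,360),interpolation=cv2.INTER_CUBIC) for i in(t,s)]))
E
```

```text
t 2.7 pos [0.5362 0.1077 0.1308] toolyaw 0.391
shift cm [-0.3  -0.08  9.13] turn [ 0.001 -0.007  0.001]
F [-0.65  0.27  0.76] M [ 0.062  0.049 -0.016] grip 1.0014885023324003 0.0
```

View pics/c3.png

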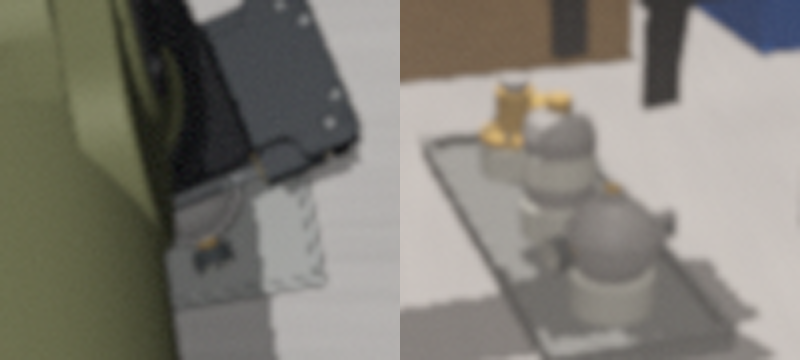

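Top crop: the arm covers most of the bottle, and the gauge shows at (212,252) in the crop. Side crop: the fingertips hang above the bottle, one at (665,105). I'll check that these match the predicted positions.

Run:
```python
from h import *
t=cam('top'); s=cam('side'); st=ctrl.get_state(); M=R.from_rotvec(st['tool_rot']).as_matrix()
P=lambda *o: st['position']+M@np.array(o)
print('body end top crop', (proj(t,P(0,-.095,-.08))-[190,160])*4)
for y in(-.051,.051): print('tip side crop',(proj(s,P(0,y,0))-[215,140])*4+[400,0])
```

```text
body end top crop [332.69624816  62.43990608]
tip side crop [661.66854547 138.32277455]
tip side crop [567.85742558  82.83349716]
```

Run:
```python
from h import *
s=cam('side'); st=ctrl.get_state(); M=R.from_rotvec(st['tool_rot']).as_matrix(); print(st['position'],st['time'])
P=lambda *o: st['position']+M@np.array(o)
im=s['img'][90:230,190:330]; k=4; im=cv2.resize(im,None,fx=k,fy=k,interpolation=cv2.INTER_CUBIC)
def mk(p,c): cv2.drawMarker(im,tuple(int(v) for v in ((proj(s,p)-[190,90]+.5)*k)),c,cv2.MARKER_CROSS,10,1)
for y in(-.0585,-.0435,.0435,.0585):
  for x in(-.0095,.0095): mk(P(x,y,0),(0,0,255)); mk(P(x,y,-.07),(0,255,0))
mk([.5387,.108,.0545],(255,0,0)); mk([.5387,.108,.0905],(255,0,0))
cv2.imwrite('pics/s4.png',im)
```

```text
[0.53982686 0.10938946 0.13555492] 2.95
```

View pics/s4.png

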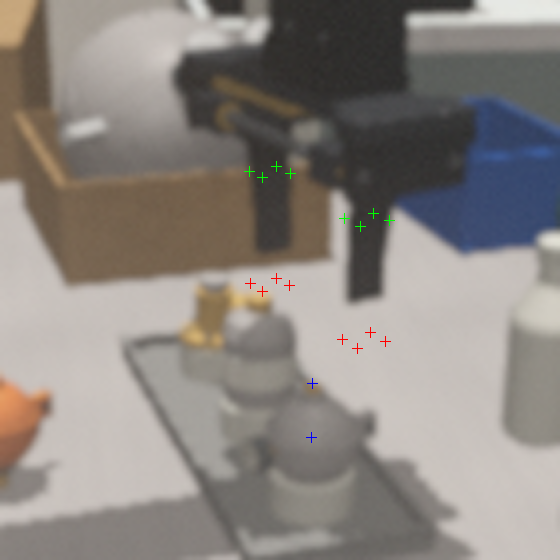

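The side crop shows the fingertips at (272,250) and (365,300), about 10 px above the red markers of the predicted tips (y ≈ 290 and 340). The bottle's own markers fit to about 1.5 px. So the gripper seems about 20 mm higher than reported, or farther in y. I'll check against the start images and the top-view corner.

Run:
```python
from h import *
t=cam('top'); s=cam('side'); st=ctrl.get_state(); M=R.from_rotvec(st['tool_rot']).as_matrix(); p=st['position'];print(p)
P=lambda *o: p+M@np.array(o)
for z in(-.07,-.09,-.12): print('body corners top',[proj(t,P(x,-.095,z)).round(1) for x in(-.0375,.0375)])
# start image: tips
M0=R.from_rotvec([-.4287,-3.112,.0027]).as_matrix(); p0=np.array([.1757,.6253,.1977])
print('start tips side',[proj(s,p0+M0@[0,y,0]).round(1) for y in(-.051,.051)])
a=cv2.imread('pics/side0.png')[0:130,70:190]; b=t['img'][110:230,210:330]
a=cv2.resize(a,(390,422),interpolation=cv2.INTER_CUBIC); b=cv2.resize(b,(400,422),interpolation=cv2.INTER_CUBIC)
cv2.imwrite('pics/c5.png',np.hstack([a,b]))
```

```text
[0.539576   0.10920993 0.13514387]
body corners top [array([265.4, 157.7]), array([281.8, 195.8])]
body corners top [array([264.7, 155.5]), array([281.5, 194.4])]
body corners top [array([263.6, 152. ]), array([280.9, 192.2])]
start tips side [array([125.5, 101. ]), array([138.4,  94.8])]
```

View pics/c5.png

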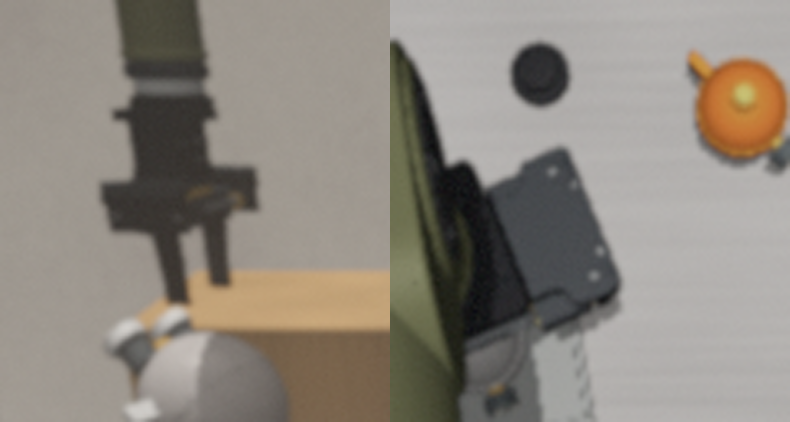

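The start picture gives tips at (125,93) and (138,87) against predicted rows 101 and 95. The top-view corners at (263,153) and (279,191) match horizontally. So the offset is vertical, about 20–25 mm. I'll go down part way and measure it properly.

jog_arm(rows="0 -0.1 2.0 0 0 0 -1; 0 0 2.0 0 0 0 -1; 0 0 0 0 0 0 -1; 0 0 0 0 0 0 -1")

```text
time: 3.55
position: [0.5399, 0.1079, 0.0948]
tool_rot: [-0.615, 3.079, 0.0]
ft_force: [-0.2, 0.1, 0.4]
grip_width: 0.999
grip_force: 0.0
```

```bash
cat > ov.py <<'E'
from h import *
import sys
s=cam('side'); st=ctrl.get_state(); M=R.from_rotvec(st['tool_rot']).as_matrix(); print(st['position'],st['time'],st['ft_force'])
u0,v0,u1,v1=map(int,sys.argv[2:6]); off=float(sys.argv[6])
P=lambda x,y,z: st['position']+M@np.array([x,y,z])+[0,0,off]
k=5; im=cv2.resize(s['img'][v0:v1,u0:u1],None,fx=k,fy=k,interpolation=cv2.INTER_CUBIC)
for x in (-.0095,.0095):
  for y in(-.0585,-.0435,.0435,.0585): cv2.drawMarker(im,tuple(int(v) for v in ((proj(s,P(x,y,0))-[u0,v0]+.5)*k)),(0,0,255),cv2.MARKER_CROSS,8,1)
cv2.imwrite('pics/'+sys.argv[1],im)
E
python3 ov.py s6.png 210 130 330 230 .022
```

```text
[0.54003457 0.10789866 0.09495507] 3.6 [-0.16375715 -0.34780571 -0.03717049]
```

View pics/s6.png

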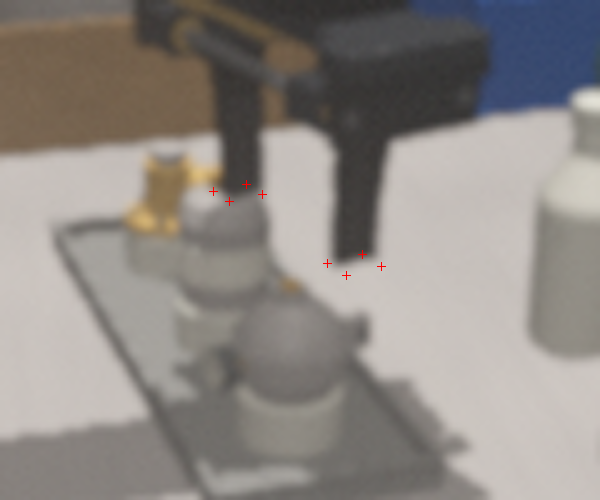

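The right fingertip's edge is at (354,260), about 1 px above the +22 mm markers, so true height ≈ reported + 25 mm. The fingers straddle the bottle correctly in the horizontal. I'll go down in small steps and measure the tip numerically.

jog_arm(rows="0.1 0 1.5 0 0 0 -1; 0 0 1.5 0 0 0 -1; 0 0 1.0 0 0 0 -1; 0 0 0 0 0 0 -1; 0 0 0 0 0 0 -1")

```text
time: 4.22
position: [0.5385, 0.1072, 0.0538]
tool_rot: [-0.615, 3.08, 0.0]
ft_force: [-0.0, 0.5, -0.7]
grip_width: 1.002
grip_force: 0.0
```

```bash
cat > tip.py <<'E'
from h import *
from scipy.optimize import brentq
s=cam('side'); st=ctrl.get_state(); M=R.from_rotvec(st['tool_rot']).as_matrix(); p=st['position']
t0=p+M@np.array([0,-.051,0])
u=proj(s,t0+[0,0,.025])[0]; g=s['img'].max(2).astype(int); c=int(round(u))
v0=int(proj(s,t0+[0,0,.06])[1]); col=g[:,c-2:c+3].mean(1)
print(p,st['ft_force'].round(2),'col',c,v0,col[v0:v0+45].round())
th=95
v=next(v for v in range(v0,400) if col[v]<th<=col[v+1]); v=v+(th-col[v])/(col[v+1]-col[v])
print('edge',v,'offset',brentq(lambda o:proj(s,t0+[0,0,o])[1]-v,-.05,.08), 'bottle ctr',proj(s,[.5387,.108,.0545]))
E
python3 tip.py
```

```text
[0.53867835 0.10724783 0.05404839] [-0.55 -0.3  -0.9 ] col 279 183 [ 65.  65.  66.  66.  66.  66.  66.  66.  67.  67.  68.  68.  68.  68.
  70.  83. 103. 116. 117. 109. 104. 104. 108. 113. 120. 122. 122. 120.
 118. 117. 116. 116. 116. 115. 114. 115. 113. 113. 113. 114. 115. 113.
 109. 106. 106.]
edge 198.6060606060606 offset 0.02275466158716165 bottle ctr [267.38221794 198.77955131]
```

jog_arm(rows="0 0 1.0 0 0 0 -1; 0 0 1.0 0 0 0 -1; 0 0 0.5 0 0 0 -1; 0 0 0 0 0 0 -1")

```text
time: 4.78
position: [0.5378, 0.107, 0.028]
tool_rot: [0.615, -3.08, 0.0]
ft_force: [-0.2, -0.4, 0.1]
grip_width: 0.997
grip_force: 0.0
```

```bash
python3 tip.py; python3 ov.py s7.png 210 130 330 230 .0235
```

```text
[0.53812021 0.10712968 0.02841632] [0.9  0.19 0.59] col 279 194 [ 63.  64.  66.  65.  65.  65.  66.  66.  66.  68.  68.  68.  69.  71.
  81.  99. 111. 115. 115. 115. 115. 115. 115. 114. 114. 112. 112. 112.
 113. 115. 113. 108. 105. 106. 107. 110. 118. 129. 135. 137. 138. 140.
 150. 168. 189.]
edge 208.77272727272728 offset 0.022010156420115112 bottle ctr [267.38221794 198.77955131]
[0.53838369 0.10722941 0.0287336 ] 4.875 [-0.17743277 -0.47324951  1.03865417]
```

View pics/s7.png

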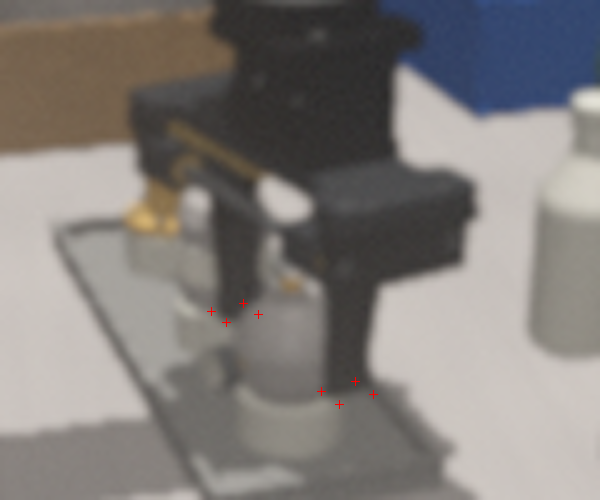

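The fingers straddle the ball evenly, with the near tip at (345,390) just above the seat edge and the body clear of the plug at (290,285). I'll go down the last 1.1 cm and grip.

jog_arm(rows="0 0 0.6 0 0 0 -1; 0 0 0.6 0 0 0 -1; 0 0 0 0 0 0 -1; 0 0 0 0 0 0 0; 0 0 0 0 0 0 0.2", force=50)

```text
time: 5.5
position: [0.5384, 0.1073, 0.0168]
tool_rot: [-0.615, 3.08, 0.0]
ft_force: [0.1, -0.0, 0.1]
grip_width: 0.858
grip_force: 0.0
```

jog_arm(rows="0 0 0 0 0 0 1; 0 0 0 0 0 0 1; 0 0 0 0 0 0 1; 0 0 0 0 0 0 1; 0 0 0 0 0 0 1")

```text
time: 6.12
position: [0.5386, 0.1068, 0.0168]
tool_rot: [-0.615, 3.08, -0.001]
ft_force: [0.2, -2.2, 0.1]
grip_width: 0.675
grip_force: 50.0
```

```bash
python3 go.py .5387 .108 .0165 .39
```

```text
t 6.125 pos [0.5386 0.1068 0.0168] toolyaw 0.394
shift cm [-0.06  0.11  0.03] turn [-0.001  0.     0.004]
F [ 0.17 -2.19  0.1 ] M [-0.452 -0.241 -0.056] grip 0.6746419302211826 50.00019729137421
```

jog_arm(rows="0 0 -0.5 0 0 0 1; 0 0 -1 0 0 0 1; 0 0 -2 0 0 0 1; 0 0 -3 0 0 0 1; 0 0 -3 0 0 0 1")

```text
time: 6.75
position: [0.5376, 0.1076, 0.1127]
tool_rot: [0.616, -3.08, -0.001]
ft_force: [0.7, 0.2, -3.1]
grip_width: 0.677
grip_force: 50.0
```

jog_arm(rows="0 0 -2 0 0 0 1; 0 0 -1 0 0 0 1; 0 0 0 0 0 0 1; 0 0 0 0 0 0 1")

```text
time: 7.25
position: [0.5374, 0.1071, 0.1406]
tool_rot: [0.615, -3.079, 0.0]
ft_force: [-0.6, -0.1, -3.4]
grip_width: 0.679
grip_force: 50.0
```

```bash
python3 go.py .530 -.172 .142 .264
```

```text
t 7.25 pos [0.5374 0.1071 0.1406] toolyaw 0.3944
shift cm [ 11.41 -25.49  -0.12] turn [ 0.    -0.002  0.13 ]
F [-0.57 -0.12 -3.42] M [0.119 0.003 0.038] grip 0.6788881251114773 49.99906361103058
```

Lifted at 3.4 N. Now over to the stand, then turn.

jog_arm(rows="0.9 -2.0 0 0 0 0 1; 1.8 -4.0 0 0 0 0 1; 1.8 -4.0 0 0 0 0 1; 1.8 -4.0 0 0 0 0 1; 1.8 -4.0 0 0 0 0 1")

```text
time: 7.88
position: [0.5317, -0.0913, 0.1406]
tool_rot: [0.615, -3.079, -0.001]
ft_force: [0.3, -0.5, -4.0]
grip_width: 0.681
grip_force: 50.0
```

jog_arm(rows="1.8 -4.0 0 0 0 0 1; 1.1 -2.5 0 0 0 0 1; 0.4 -1.0 0 0 0 0.065 1; 0 0 0 0 0 0.065 1; 0 0 0 0 0 0 1")

```text
time: 8.5
position: [0.5302, -0.1719, 0.1406]
tool_rot: [0.414, -3.112, -0.001]
ft_force: [-0.9, 0.6, -3.8]
grip_width: 0.673
grip_force: 50.0
```

jog_arm(rows="0 0 0 0 0 0 1; 0 0 0 0 0 0 1")

```text
time: 8.75
position: [0.5308, -0.1717, 0.1414]
tool_rot: [0.416, -3.114, -0.0]
ft_force: [-0.5, 0.1, -3.8]
grip_width: 0.682
grip_force: 50.0
```

```bash
python3 go.py .530 -.172 .09 .264
python3 - <<'E'
from h import *
t=cam('top');s=cam('side')
np.save('t8.npy',t['img']);np.save('s8.npy',s['img'])
g=lambda n,c:print(n,c)
p=ctrl.get_state()['position']
print('bottle centre pred side',proj(s,p+[0,0,.0377]),'top',proj(t,p+[0,0,.0377]))
a=cv2.resize(t['img'][150:260,320:430],(400,400),interpolation=cv2.INTER_CUBIC)
b=cv2.resize(s['img'][190:300,235:345],(400,400),interpolation=cv2.INTER_CUBIC)
cv2.imwrite('pics/c8.png',np.hstack([a,b]))
E
```

```text
t 8.75 pos [ 0.5308 -0.1717  0.1414] toolyaw 0.2654
shift cm [ 0.09 -0.01  5.14] turn [ 0.    -0.     0.001]
F [-0.52  0.1  -3.82] M [-0.004  0.027 -0.026] grip 0.6818066880879274 49.998924136161804
bottle centre pred side [292.65070873 205.13724858] top [380.49998632 201.84571364]
```

View pics/c8.png

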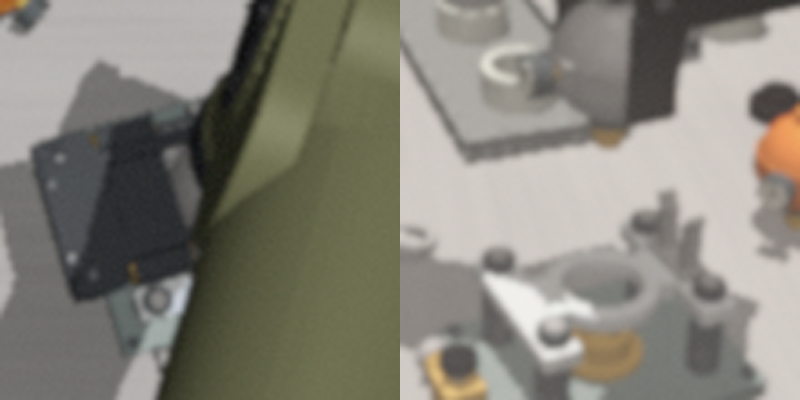

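Top crop: the arm hides most of the ring. One stand column shows at (157,298) in the crop. Side crop: the valve tip hangs at (608,140), i.e. full-image (292.2,228.5), above the ring centre at (602,285), i.e. (290.6,268.4). The gauge at (543,75) is on the inlet side, and the tines are free on the right.

Run:
```python
from h import *
s=cam('side'); p=ctrl.get_state()['position']; print(p)
print('valve tip near-bottom pred',proj(s,p+[0,0,.0377-.044]),'obs 292.2 228.5; gauge pred',proj(s,p+[0,0,.0377]+.041*np.array([-np.cos(.264),-np.sin(.264),0])),'obs 274.3 210.6')
print('ring pred',proj(s,[.530,-.172,.057]),'obs 290.6 268.4', 'px per mm x',proj(s,[.531,-.172,.057])-proj(s,[.530,-.172,.057]),'y',proj(s,[.53,-.171,.057])-proj(s,[.530,-.172,.057]),'z',proj(s,[.53,-.172,.058])-proj(s,[.530,-.172,.057]))
# outline of ring mask and yellow-ish valve
img=s['img']; hsv=cv2.cvtColor(img,cv2.COLOR_BGR2HSV)
m=cv2.inRange(hsv,(8,70,60),(30,255,255)); sub=m[215:240,280:305]
ys,xs=np.nonzero(sub); print('valve mask',len(xs),xs.min()+280,xs.max()+280,ys.min()+215,ys.max()+215)
g=img[190:232,255:315].max(2); print('gauge/dark',0)
```

```text
[ 0.53095958 -0.171869    0.14165779]
valve tip near-bottom pred [291.51931667 228.27350919] obs 292.2 228.5; gauge pred [270.0407726  209.78426678] obs 274.3 210.6
ring pred [289.13736602 266.0767781 ] obs 290.6 268.4 px per mm x [ 0.54520746 -0.05150501] y [-0.12233428 -0.32915433] z [ 0.02230053 -0.45555418]
valve mask 23 289 295 226 229
gauge/dark 0
```

The valve matches the tool-based prediction to within 1 px. For the stand, the side view suggests 2–5 mm more −y than the top view, and closing on the bottle put the top view about 1.5 mm too high in y. So I'll aim at (0.531, −0.174) and lower in steps, watching the force.

jog_arm(rows="0 -0.2 1.0 0 0 0 1; 0 0 2.0 0 0 0 1; 0 0 2.0 0 0 0 1; 0 0 1.5 0 0 0 1; 0 0 0 0 0 0 1")

```text
time: 9.52
position: [0.5303, -0.1737, 0.0752]
tool_rot: [0.413, -3.111, -0.001]
ft_force: [-0.3, 0.2, -3.0]
grip_width: 0.68
grip_force: 50.0
```

jog_arm(rows="0 0 0 0 0 0 1; 0 0 0 0 0 0 1")

```text
time: 9.78
position: [0.5322, -0.1742, 0.0775]
tool_rot: [-0.414, 3.113, -0.001]
ft_force: [-0.7, 0.6, -2.3]
grip_width: 0.677
grip_force: 50.0
```

```bash
python3 go.py .531 -.174 .0398 .265
python3 - <<'E'
from h import *
# side view: stand columns & bench check from side0 by eye-picked cap centres (crop2)
s=cam('side')
c=[plane(s,240+(x-400)/4.444,230+y/4.444,.066) for x,y in((498,135),(757,168),(567,228),(677,92))]
print(np.mean(c,0), [np.round(p,4) for p in c])
a=cv2.imread('pics/side0.png')
# ring mouth ellipse: bright ring contour
g=a[240:300,255:325].max(2); m=(g>205).astype(np.uint8)
cs,h=cv2.findContours(m,cv2.RETR_CCOMP,cv2.CHAIN_APPROX_NONE)
for i,k in enumerate(cs):
    if len(k)>15: e=cv2.fitEllipse(k); print(h[0][i][3],len(k),np.add(e[0],[255,240]),e[1],plane(s,*np.add(e[0],[255,240]),.057))
E
```

```text
t 9.775 pos [ 0.5322 -0.1742  0.0775] toolyaw 0.2642
shift cm [0.11 0.05 3.77] turn [-0.001  0.002 -0.001]
F [-0.66  0.6  -2.31] M [ 0.024 -0.03   0.018] grip 0.6772124816371569 49.99896705150604
[ 0.53077369 -0.18002374  0.066     ] [array([ 0.4828, -0.1598,  0.066 ]), array([ 0.5796, -0.1973,  0.066 ]), array([ 0.4988, -0.2222,  0.066 ]), array([ 0.5618, -0.1408,  0.066 ])]
-1 112 [284.56306076 268.30621529] (19.11016845703125, 49.410667419433594) [ 0.52051442 -0.17722124  0.057     ]
7 56 [290.38745499 267.09528923] (14.445847511291504, 23.97317123413086) [ 0.531538   -0.17531887  0.057     ]
```

The ring-mouth ellipse from the side view gives (0.5315, −0.1753), which agrees with the aim. Lowering on.

jog_arm(rows="0.1 0 0.6 0 0 0 1; 0 0 0.5 0 0 0 1; 0 0 0.4 0 0 0 1; 0 0 0.3 0 0 0 1; 0 0 0 0 0 0 1")

```text
time: 10.45
position: [0.5303, -0.1742, 0.0583]
tool_rot: [0.414, -3.114, -0.0]
ft_force: [-0.5, 0.1, -3.7]
grip_width: 0.677
grip_force: 50.0
```

jog_arm(rows="0 0 0.2 0 0 0 1; 0 0 0.2 0 0 0 1; 0 0 0 0 0 0 1")

```text
time: 10.82
position: [0.5303, -0.1741, 0.0545]
tool_rot: [0.414, -3.114, -0.0]
ft_force: [0.2, 0.1, -3.3]
grip_width: 0.677
grip_force: 50.0
```

```bash
python3 go.py .531 -.1745 .0398 .265
```

```text
t 10.825 pos [ 0.5303 -0.1741  0.0545] toolyaw 0.2642
shift cm [-0.05 -0.05  1.47] turn [ 0.    -0.    -0.001]
F [ 0.25  0.09 -3.3 ] M [0.072 0.003 0.054] grip 0.6770944571601561 49.9990439414978
```

jog_arm(rows="0 0 0.3 0 0 0 1; 0 0 0.3 0 0 0 1; 0 0 0.3 0 0 0 1; 0 0 0.2 0 0 0 1; 0 0 0 0 0 0 1")

```text
time: 11.45
position: [0.5303, -0.1742, 0.0434]
tool_rot: [0.414, -3.114, -0.0]
ft_force: [-0.3, -0.4, -4.0]
grip_width: 0.676
grip_force: 50.0
```

jog_arm(rows="0 0 0.1 0 0 0 1; 0 0 0.1 0 0 0 1; 0 0 0 0 0 0 1")

```text
time: 11.82
position: [0.5305, -0.1742, 0.0416]
tool_rot: [-0.414, 3.114, 0.0]
ft_force: [0.4, -0.3, -2.8]
grip_width: 0.676
grip_force: 50.0
```

```bash
python3 go.py .531 -.1745 .0398 .265
```

```text
t 11.825 pos [ 0.5305 -0.1742  0.0416] toolyaw 0.2643
shift cm [-0.04 -0.05  0.18] turn [ 0.     0.    -0.001]
F [ 0.36 -0.33 -2.76] M [ 0.024  0.009 -0.037] grip 0.6759092961726696 49.999001026153564
```

jog_arm(rows="0 0 0.1 0 0 0 1; 0 0 0.1 0 0 0 1; 0 0 0.1 0 0 0 1; 0 0 0 0 0 0 1")

```text
time: 12.32
position: [0.531, -0.1741, 0.0392]
tool_rot: [-0.414, 3.113, 0.0]
ft_force: [-0.2, 1.7, 4.2]
grip_width: 0.675
grip_force: 50.0
```

```bash
python3 go.py .531 -.1745 .0398 .265
```

```text
t 12.325 pos [ 0.531  -0.1741  0.0392] toolyaw 0.2643
shift cm [ 0.01 -0.04 -0.06] turn [-0.     0.001 -0.001]
F [-0.2   1.68  4.22] M [0.248 0.256 0.035] grip 0.6748066203803142 50.001200437545776
```

Seated at 0.0392, as expected, with a small side force. Now the smooth press.

jog_arm(rows="0 0 0.1 0 0 0 1; 0 0 0.15 0 0 0 1; 0 0 0.15 0 0 0 1; 0 0 0.15 0 0 0 1; 0 0 0.15 0 0 0 1")

```text
time: 12.95
position: [0.5311, -0.1741, 0.0322]
tool_rot: [-0.414, 3.113, 0.0]
ft_force: [-2.1, 2.2, 7.0]
grip_width: 0.674
grip_force: 50.0
```

jog_arm(rows="0 0 0.15 0 0 0 1; 0 0 0.12 0 0 0 1; 0 0 0.1 0 0 0 1; 0 0 0.08 0 0 0 1; 0 0 0 0 0 0 1")

```text
time: 13.58
position: [0.5312, -0.1742, 0.0281]
tool_rot: [-0.414, 3.113, 0.0]
ft_force: [-1.7, 2.3, 9.3]
grip_width: 0.675
grip_force: 50.0
```

```bash
python3 go.py .531 -.1741 .0258 .265
```

```text
t 13.575 pos [ 0.5312 -0.1742  0.0281] toolyaw 0.2643
shift cm [0.02 0.01 0.23] turn [ 0.     0.001 -0.001]
F [-1.72  2.28  9.27] M [ 0.412  0.58  -0.051] grip 0.6747191299311954 50.00266492366791
```

jog_arm(rows="0 0 0.06 0 0 0 1; 0 0 0.06 0 0 0 1; 0 0 0.06 0 0 0 1; 0 0 0.05 0 0 0 1; 0 0 0 0 0 0 1")

```text
time: 14.2
position: [0.5313, -0.1741, 0.0262]
tool_rot: [-0.414, 3.113, 0.001]
ft_force: [-2.4, 2.1, 12.3]
grip_width: 0.679
grip_force: 50.0
```

jog_arm(rows="0 0 0.05 0 0 0 1; 0 0 0.05 0 0 0 1; 0 0 0 0 0 0 1")

```text
time: 14.58
position: [0.5314, -0.1741, 0.026]
tool_rot: [-0.414, 3.112, 0.001]
ft_force: [-4.2, 3.7, 17.3]
grip_width: 0.675
grip_force: 50.0
```

jog_arm(rows="0 0 0.05 0 0 0 1; 0 0 0.05 0 0 0 1; 0 0 0 0 0 0 1")

```text
time: 14.95
position: [0.5316, -0.1741, 0.0258]
tool_rot: [-0.413, 3.112, 0.002]
ft_force: [-7.4, 4.2, 22.5]
grip_width: 0.677
grip_force: 50.0
```

jog_arm(rows="0 0 0 0 0 0 1; 0 0 0 0 0 0 1; 0 0 0 0 0 0 1; 0 0 0 0 0 0 1")

```text
time: 15.45
position: [0.5316, -0.1741, 0.0258]
tool_rot: [-0.413, 3.112, 0.002]
ft_force: [-7.1, 4.0, 22.8]
grip_width: 0.679
grip_force: 50.0
```

Run:
```python
from h import *
a=np.load('s8.npy'); s=cam('side'); b=s['img']
p=ctrl.get_state()['position']
# carriage dropped? rear crossbar brightness & fork tine tips rows before/after
for u in (307,308,309,310,313,314): print(u,a[238:275:2,u].max(1),b[238:275:2,u].max(1))
e=np.array([np.cos(.265),np.sin(.265),0]); print('lug pred',proj(s,p+[0,0,.0377]+.042*e),'fork down',proj(s,[.5315+.0425*e[0],-.1745+.0425*e[1],.063]), ctrl.get_state()['ft_force'])
```

```text
307 [211 210 182 142 141 123 117 118 120 122 134 136 148 166 168 154 145 134
 124] [ 83  83  83  85  85  81  69  66  64  64  63  61  60  62  63  73  88 109
 113]
308 [211 209 176 139 136 124 122 123 124 125 135 138 140 159 168 155 144 133
 123] [ 85  85  85  84  86  79  68  65  61  60  62  63  61  62  64  94 114 139
 140]
309 [211 208 173 142 139 129 126 126 126 128 135 140 139 149 164 152 142 132
 123] [ 86  85  86  85  88  78  66  64  63  58  62  61  61  62  67 111 129 152
 151]
310 [212 208 182 160 148 139 143 139 137 131 137 138 135 139 154 150 138 129
 125] [ 86  85  84  85  93  78  67  67  63  62  63  63  63  63  71 115 132 144
 151]
313 [211 213 212 212 209 207 191 146 129 123 118 119 120 131 137 159 154 136
 128] [ 84  86  84  94 107  73  67  64  59  62  63  62  63  63  83 114 126 135
 155]
314 [211 212 212 212 212 210 180 130 120 121 123 122 124 131 135 151 153 144
 130] [ 85  85  86  88  97  71  66  62  61  60  62  62  61  63  89 112 121 134
 159]
lug pred [310.7956118  258.14975377] fork down [311.02410765 258.44144911] [-7.12915993  4.74834644 23.14075568]
```

The hold is steady on the stops at the expected depth (0.0258) with 23 N, and the lug's predicted position coincides with the fork. Handing in.

```bash
python3 -c "
from bench import ticket
print(ticket.close_job())"
```

```text
the job is handed in; nothing more can be done
None
```

The bottle sits valve down in the ring and is held pressed at about 23 N, at the depth expected for the ring on its stops. I judged the lug's place between the tines from the depth and forces, as I did not see it in a picture.

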